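# Unlatch the hold-down arm from its ball stud and hold it up

### The job

Free the black hold-down arm on the bench jig so the pine blank under it can be changed: draw the red-handled lock pin straight up out of its bore, then hang it by its collar in the notch of the blue fork and let it go. Then pull the yellow latch grip sideways against its spring, away from the arm, lift the arm off the ball stud by that grip until its nose is about 80 mm above where it lay, and finish while still holding it there with the gripper: do not put it down or let go. Leave the other tools and things on the bench where they are.

Things in the scene. Friction and masses are not known exactly. Their poses are not given: they have to be found in the camera images.
- jig: Jig screwed to the bench, plywood base 285 x 90 x 18 mm. Origin on the bench under the ball stud, z up; +x runs along the arm from ball to hinge, +y is the yellow grip's side, -y the pin's. Hinge axis parallel to y at x = 200, z = 77 mm. Steel ball stud 36 mm wide, top at 72 mm, hidden in the arm's coupler. Pine blank 100 x 84 mm, top at 54 mm, at x = 45 to 145 mm.
- coupler: The black hold-down arm with the coupler at its nose (about 0.5 kg with the latch). Its frame coincides with the jig's while it lies down and turns with it about the hinge. Housing 58 x 48 mm (x, y) over the ball, z = 46 to 91 mm, small red plate on top; behind it a beam 24 mm wide, z = 66 to 88 mm, back to the hinge at x = 200 mm.
- nose (a point): Point on top of the coupler over the ball stud, 90 mm above the bench while the arm lies down; 200 mm from the hinge axis horizontally. It rises along an arc as the arm is lifted (height 170 mm at an arm angle of 0.41 rad); the arm falls back by its own weight if let go, stops 0.9 rad up, and can rise only about 3 mm while the latch is closed.
- latch (a joint): Travel of the latch, m: 0 closed (claw under the ball), grows as the grip is pulled to the jig's +y, stop at 0.018. The claw is clear of the ball from 0.0095; pull to 0.014 or more before lifting. Spring: 4 N to start, 9.6 N at the stop; closes when let go. The lock pin in its bore blocks it after about 2 mm.
- latch_grip (a point): Centre of the yellow upright latch grip, 22 x 14 x 42 mm (x, y, z of the coupler), at 0, 62, 121 mm in the coupler frame, top at 142 mm. Moves +y with the latch, swings with the arm. Best pinched from above across its 14 mm (along y), so that it can turn between the fingers as the arm swings. Housing side 31 mm from its inner face, housing top 9 mm below its underside.
- bore (a point): Mouth of the bore holding the pin at the start: 10 mm diameter, 28 mm deep, in a wooden block 50 x 60 mm, top at z = 34 mm, at x = 0, y = -80 mm of the jig. The latch's steel frame surrounds the pin at z = 37 to 45 mm; its window is 28 mm wide along x.
- pin: Lock pin, about 45 g. Origin at the centre of its foot, z up: steel shank 9 mm diameter, 45 mm long; steel collar 20 mm diameter, z = 45 to 50 mm; round red handle 16 mm diameter, z = 50 to 90 mm. At the start it stands upright in the bore, foot 6 mm above the bench; it is clear of bore and latch once raised 45 mm.
- pin_collar (a point): Centre of the underside of the pin's collar, 45 mm above its foot.
- rest: Wooden bracket screwed to the bench on the jig's -y side, 75 mm high, with a blue two-pronged fork on top. Origin on the bench under the middle of the notch, z up; the notch opens to its -x; wooden column 14 to 32 mm to +x; foot plate 8 mm thick.
- notch (a point): Middle of the fork's notch at the top face of the prongs, 75 mm above the bench; axes as rest. Notch 12.5 mm wide (y), from the open end at x = -14 mm to the column at x = 14 mm, open below; prongs 14 mm wide, 8 mm thick. The shank hangs through it, collar on both prongs; lower it in from above or slide it in from the open end.
- chisel: wood chisel 220 mm long, dark wooden handle, lying near the jig's yellow-grip side; leave alone
- offcut: pine offcut 70 x 50 x 30 mm lying on the bench beside the jig; leave alone
- scorp: two-handled hollowing knife with steel loop and dark red-brown handles, 210 mm long, lying; leave alone
- mallet: wooden mallet 280 mm long, lying; leave alone
- jar: amber jar, 70 mm diameter, 100 mm high; leave alone
- mug: blue mug, 80 mm diameter, 90 mm high; leave alone

How it is judged:
On the way, in this order (a step that is already met when the one before it is completed fails the run):
1. the pin hangs by its collar in the fork's notch, released, with the arm still down and latched (horizontal distance between pin_collar and notch below 0.013 m and z of pin_collar in the frame of notch between -0.005 and 0.006 m and angle between pin's own z axis and vertical below 0.25 rad and contact force between the fingers and pin below 0.3 N and height (world z) of nose below 0.098 m and value of joint latch below 0.006 m), for 0.3 s.
2. the latch is pulled sideways clear of the ball by the gripper, the arm still down (value of joint latch above 0.01 m and height (world z) of nose below 0.104 m and contact force between the fingers and coupler above 1 N), for 0.1 s.
3. the arm is lifted off the ball (height (world z) of nose above 0.14 m and contact force between the fingers and coupler above 1 N), for 0.2 s.
At the end, for the whole second after the job is handed in: The arm is raised and still, nose 50 to 115 mm above its resting height, held by the fingers (over 1 N on arm or latch), and the pin hangs untouched in the notch: collar within 13 mm of its middle, -5 to +6 mm from the prongs' top, tilt under 0.25 rad (all of step 3 and height (world z) of nose below 0.205 m and angular speed of coupler below 0.1 rad/s and horizontal distance between pin_collar and notch below 0.013 m and z of pin_collar in the frame of notch between -0.005 and 0.006 m and angle between pin's own z axis and vertical below 0.25 rad and contact force between the fingers and pin below 0.3 N); the arm keeps its last pose, push and grip.
It fails at once if a bystander (chisel, offcut, hollowing knife, mallet, jar or mug) is shifted by more than 40 mm (distance of any of chisel, offcut, scorp, mallet, jar, mug from where it was at the start of the episode above 0.04 m).
It also fails if it takes over 51 s, if anything falls off the work surface, if the arm or the gripper's body presses on something with over 40 N, if the wrist force passes 120 N, or if a joint passes its speed limit or range.

### The arm

A 6-joint arm with a two-finger parallel gripper is mounted at the origin on the work surface. World frame = base frame: x ahead of the robot, y to its left, z up, the work surface at z = 0. Lengths are in m, angles in rad, forces in N, time in s.
With the tool pointing down it reaches from about 0.375 to 0.825 m from the base axis. Payload 5.5 kg.
Tool frame: the origin (TCP) lies midway between the tips of the shut fingers; the grasp point (between the pads) lies 19 mm behind it; z points along the fingers, x is the direction in which the jaws open and shut, and the axes are right-handed (so a half turn about z gives the same grasp; the last joint's range is limited). The gripper opens to 85 mm and grips with 20 to 120 N. Pads are 22 mm wide; open, the fingers measure 114 mm over their backs; the gripper's body (76 mm by 85 mm) begins 54 mm behind the grasp point. The pads swing forward as they close: fully open they stand 13 mm farther back than shut.
Start: joints at [1.237, 0.314, -0.047, 1.21, 0, 1.571], TCP at [0.197, 0.567, 0.231] pointing down, gripper open.
Joint ranges: [-2.67, 2.67], [-0.69, 1.73], [-1.03, 1.25], [-2.08, 2.16], [-1.42, 1.45], [-3.14, 3.14]. Speed limits (rad/s): [2.39, 2.39, 3.01, 3.14, 3.14, 3.14].

### API

Orientations are given as a rotation vector (axis times angle).
In Python, from plant import bot gives the robot as it stands. The module is installed in compiled form; this text tells all that it offers.
- The arm moves only by the tool carry_out, never from a script. Its argument "targets" is a list that holds one entry, the list of rows, each a list of 5 numbers: the shift along the tool's x, y, z in m, then the turn about the tool's z in rad, then the closure, from 0 (fully open) to 1 (shut). A call has 1 to 12 rows; each row is the pose to reach, as a shift and turn from the pose commanded when the call began, along the tool's axes at that moment; what a row does not reach only later rows make up. A row lasts 1/10 s, in which the tool goes at most 50 mm and 8.59 degrees, less where a joint would pass 70% of its speed; a pose out of reach is approached as far as the arm can. A call with a gripper value outside its range is refused whole. The fingers move at their own pace and stop on an object; "squeeze" is the grip in N (left out, the last holds). Time passes only in rows, so rows that repeat a pose let the fingers close. It gives the time, the measured TCP pose, the force and the opening at its end, in the units of the state.
- bot.sense(): the state, without advancing time (a new reading comes with each control period).
- bot.grab_frame(name): name is "scene" or "top" or "wrist"; returns the picture (400x640x3 uint8, blue, green, red); there is no depth.
- bot.calibration(name): a dict with "intrinsics" (3x3 intrinsics, pixels), "extrinsics" (4x4, takes a point from world to camera coordinates); the wrist camera has in their place "hand_eye" (4x4, takes a point from camera to tool coordinates, whose origin is the TCP and whose axes are the tool frame's). Camera axes: x right, y up, looking along -z (the intrinsics and any distortion apply to the point x, -y, -z); pixel columns grow to the right and rows downward; lengths in m; the calibration is good to about 2 mm. A picture is of the moment at which its call begins: read the wrist's pose just before it. calibration takes no time and is no camera call.
- bot.close_job(): hands the job in, once; it reports no verdict.
The state is a dict: "clock": time; "qpos": joint angles; "joint_vel": joint speeds; "tau": joint torques, N m; "position": TCP position; "ee_rot": TCP orientation; "wrist_force": force on the tool from outside, world axes, zero at the start; "wrist_torque": the same for the moment, N m; "gripper_width": opening from 0.0 (shut) to 1.0 (fully open).
Only numpy, scipy, OpenCV 4.12 (cv2) and the standard library are available. Lean on these libraries where they do the work, as an engineer would, in place of code of your own. Each camera call takes 0.05 s, during which the arm holds its last target.

## Working session

There is one attempt and no reset: what is moved stays moved. The work goes in short steps, Python scripts to look and compute and a tool call to move; the robot and the scene stay as the last step left them, time stands still between calls to the robot, and variables do not carry over. Pictures are saved under pics/ and viewed, and the job is handed in when it is done.

Besides the shell and the picture viewer there is one more tool, called after ">>>" as name([rows], argument=value, ...), one row to a line, values as JSON. carry_out: Moves the arm, as the interface text tells. Its arguments: {"type":"object","properties":{"targets":{"type":"array"},"squeeze":{"type":"number"}},"required":["targets"]}

```bash
mkdir -p pics; ls
python3 - <<'E'
from plant import bot
import cv2
s=bot.sense(); print(s)
for n in("scene","top","wrist"):
    cv2.imwrite(f"pics/{n}0.png",bot.grab_frame(n)); print(n,bot.calibration(n))
E
```

```text
pics
{'clock': 0.0, 'qpos': array([ 1.23697040e+00,  3.14219671e-01, -4.80519753e-02,  1.21018260e+00,
        2.64666242e-05,  1.57077939e+00]), 'joint_vel': array([-1.11945361e-03, -7.34230828e-04, -6.08700954e-04, -1.06668518e-03,
       -2.92070315e-05,  5.17069269e-04]), 'tau': array([ 1.92523830e-04, -5.39592040e+01,  3.39747441e+01,  1.92611472e-02,
        2.90880635e-04, -3.55060685e-06]), 'position': array([0.19640554, 0.5663547 , 0.23045024]), 'ee_rot': array([ 2.55885511e+00,  1.82097693e+00, -2.14530605e-03]), 'wrist_force': array([-0.53926077, -0.29132316,  1.49854531]), 'wrist_torque': array([ 0.02830859, -0.00525527,  0.0088382 ]), 'gripper_width': 1.0012798061358652}
scene {'intrinsics': array([[377.36257246,   0.        , 324.9807808 ],
       [  0.        , 377.36257246, 202.37314912],
       [  0.        ,   0.        ,   1.        ]]), 'extrinsics': array([[ 0.06446582,  0.99789227, -0.00742809, -0.04064368],
       [-0.60113869,  0.04477406,  0.79788944,  0.26998183],
       [ 0.79654029, -0.04697128,  0.60275805, -1.52278993],
       [ 0.        ,  0.        , 
[... 292 characters left out ...]
12582,  0.02611951,  0.09509142, -0.59738536],
       [-0.0953642 ,  0.00940134,  0.99539805, -1.33420401],
       [ 0.        ,  0.        ,  0.        ,  1.        ]])}
wrist {'intrinsics': array([[336.03906419,   0.        , 325.46319498],
       [  0.        , 336.03906419, 198.81506941],
       [  0.        ,   0.        ,   1.        ]]), 'hand_eye': array([[ 9.99999866e-01, -3.71529797e-04, -3.59726326e-04,
         3.16123018e-04],
       [-4.54764320e-04, -9.62962281e-01, -2.69635752e-01,
        -6.84628018e-02],
       [-2.46225167e-04,  2.69635880e-01, -9.62962321e-01,
        -1.42569827e-01],
       [ 0.00000000e+00,  0.00000000e+00,  0.00000000e+00,
         1.00000000e+00]])}
```

View pics/scene0.png

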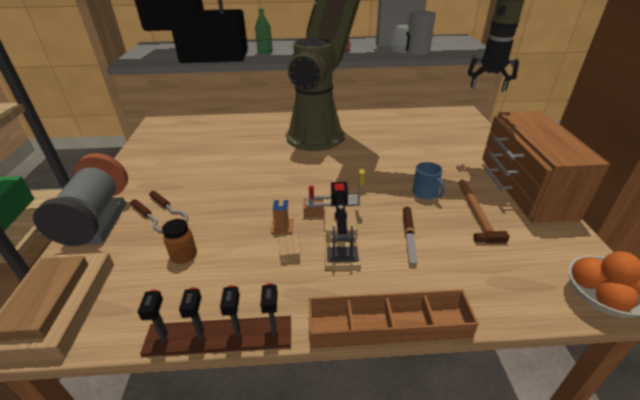

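View pics/top0.png

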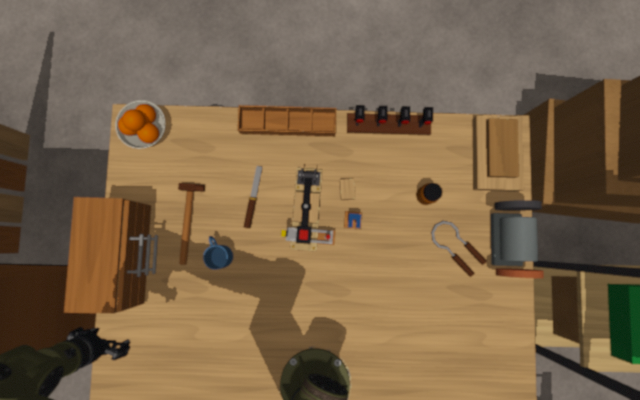

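View pics/wrist0.png

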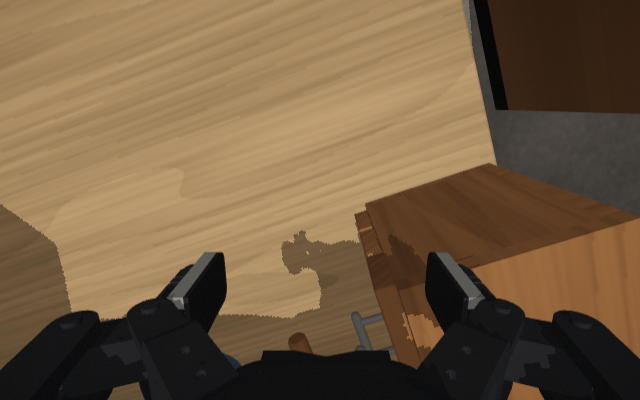

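Run:
```python
import cv2
a=cv2.imread("pics/top0.png")[155:255,270:380]; cv2.imwrite("pics/topc.png",cv2.resize(a,None,fx=7,fy=6,interpolation=cv2.INTER_CUBIC)[:600,:770])
a=cv2.imread("pics/scene0.png")[160:270,260:375]; cv2.imwrite("pics/scenec.png",cv2.resize(a,None,fx=5,fy=5,interpolation=cv2.INTER_CUBIC))
```

```text
(no output)
```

View pics/topc.png

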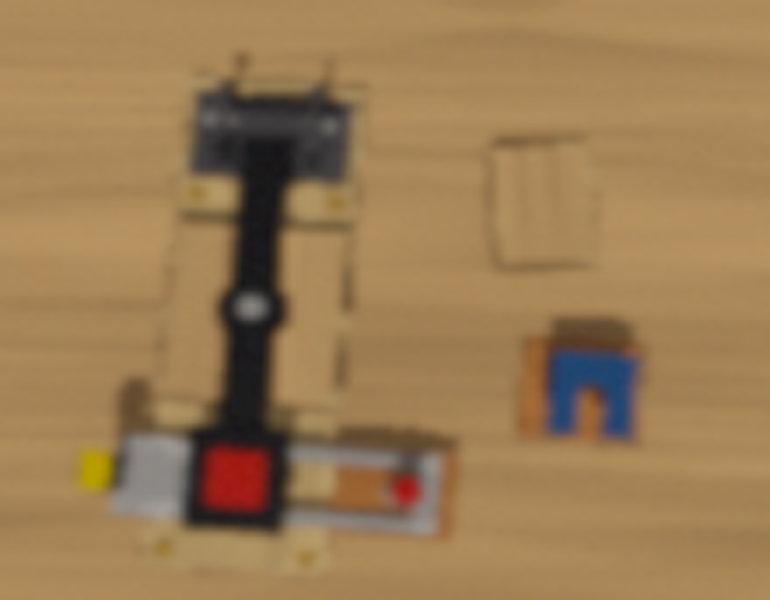

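View pics/scenec.png

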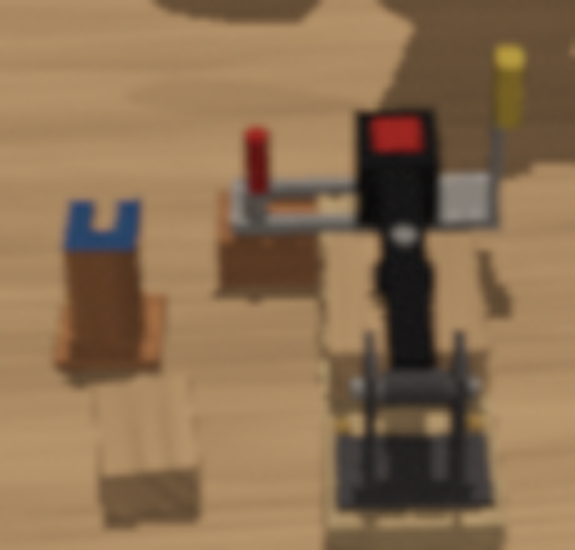

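```bash
cat > h.py <<'E'
import numpy as np, cv2
from scipy.spatial.transform import Rotation as R
from plant import bot
def P(name, state=None):
    "world->opencv cam 3x4"
    c=bot.calibration(name); K=c['intrinsics']
    if name=='wrist':
        T=np.eye(4);T[:3,:3]=R.from_rotvec(state['ee_rot']).as_matrix();T[:3,3]=state['position']
        E=np.linalg.inv(T@c['hand_eye'])
    else: E=c['extrinsics']
    return K@np.diag([1,-1,-1])@E[:3]
def tri(Ps,uvs):
    A=[]
    for p,(u,v) in zip(Ps,uvs): A+= [u*p[2]-p[0],v*p[2]-p[1]]
    X=np.linalg.svd(np.array(A))[2][-1]; X=X[:3]/X[3]
    err=[np.round((lambda q:q[:2]/q[2])(p@np.r_[X,1])-uv,1) for p,uv in zip(Ps,uvs)]
    return X,err
def onz(p,uv,z):
    u,v=uv
    A=np.array([u*p[2]-p[0],v*p[2]-p[1]])
    return np.r_[np.linalg.solve(A[:,:2],-(A[:,2]*z+A[:,3])),z]
def proj(p,X):
    q=p@np.r_[X,1]; return q[:2]/q[2]
E
python3 - <<'E'
from h import *
t,s=P('top'),P('scene')
T=lambda x,y:((x+.5)/7-.5+270,(y+.5)/6-.5+155)
S=lambda x,y:((x+.5)/5-.5+260,(y+.5)/5-.5+160)
for n,a,b in [('pin top',T(405,489),S(257,133)),('grip top',T(93,470),S(510,53)),('plate',T(236,478),S(398,133)),
  ('fork front L',T(548,437),S(138,203)),('fork front R',T(637,437),S(73,203)),('fork back L',T(552,350),S(140,245)),('notch mid mouth',T(591,437),S(105,203))]:
    X,e=tri([t,s],[a,b]); print(n,X.round(4),e)
for n,a,z in [('pin',T(405,489),.096),('grip',T(93,470),.142),('plate',T(236,478),.091),('fl',T(548,437),.075),('fr',T(637,437),.075),('bl',T(550,350),.075),('br',T(640,350),.075),('hinge',T(267,120),.077)]: print(n,onz(t,a,z).round(4))
E
```

```text
pin top [ 0.4914 -0.0294  0.0912] [array([0.2, 0. ]), array([ 0.3, -0. ])]
grip top [0.4968 0.1118 0.1415] [array([0.1, 0. ]), array([ 0.1, -0. ])]
plate [0.4954 0.0501 0.0899] [array([0., 0.]), array([ 0., -0.])]
fork front L [ 0.5222 -0.0975  0.0682] [array([0.4, 0. ]), array([0.5, 0. ])]
fork front R [ 0.5231 -0.1367  0.0711] [array([-0.4,  0. ]), array([-0.6, -0. ])]
fork back L [ 0.5699 -0.0967  0.0754] [array([-0., -0.]), array([-0., -0.])]
notch mid mouth [ 0.5227 -0.1169  0.0696] [array([ 0.1, -0. ]), array([0.1, 0. ])]
pin [ 0.4913 -0.0285  0.096 ]
grip [0.4968 0.1121 0.142 ]
plate [0.4954 0.05   0.091 ]
fl [ 0.5219 -0.0958  0.075 ]
fr [ 0.523  -0.1378  0.075 ]
bl [ 0.5699 -0.0958  0.075 ]
br [ 0.5711 -0.1384  0.075 ]
hinge [0.6944 0.0417 0.077 ]
```

>>> carry_out([
  [[-0.466,0.474,0.0,1.272,0.0],[-0.466,0.474,0.0,1.272,0.0],[-0.466,0.474,0.0,1.272,0.0],[-0.466,0.474,0.0,1.272,0.0],[-0.466,0.474,0.0,1.272,0.0],[-0.466,0.474,0.0,1.272,0.0],[-0.466,0.474,0.0,1.272,0.3],[-0.466,0.474,0.0,1.272,0.5],[-0.466,0.474,0.0,1.272,0.5],[-0.466,0.474,0.0,1.272,0.5],[-0.466,0.474,0.0,1.272,0.5],[-0.466,0.474,0.0,1.272,0.5]],
], squeeze=40)

```text
clock: 1.35
position: [0.4634, 0.0272, 0.2314]
ee_rot: [-3.141, 0.055, -0.001]
wrist_force: [-0.2, 0.3, -0.3]
gripper_width: 0.501
```

```bash
cat > snap.py <<'E'
import sys,json
from h import *
n,f=sys.argv[1:3]
s=bot.sense(); cv2.imwrite(f"pics/{f}.png",bot.grab_frame(n))
json.dump({k:np.array(v).tolist() for k,v in s.items()},open(f"pics/{f}.json","w")); print(s['position'].round(4),s['ee_rot'].round(4))
E
python3 snap.py wrist w1
```

```text
[0.4634 0.0272 0.2314] [-3.1409e+00  5.5300e-02 -6.0000e-04]
```

View pics/w1.png

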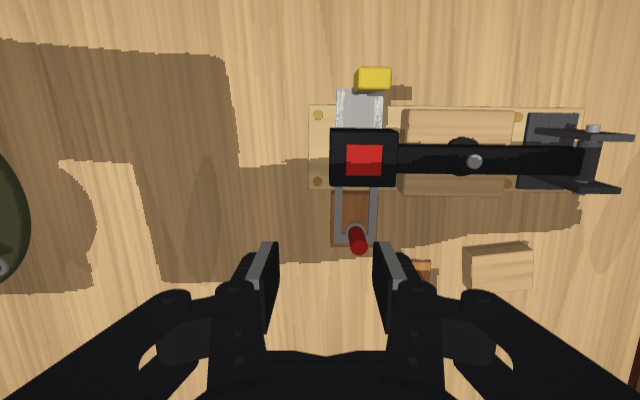

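>>> carry_out([
  [[0.03,0.055,0.0,0.0,0.5],[0.03,0.055,0.0,0.0,0.5],[0.03,0.055,0.0,0.0,0.5],[0.03,0.055,0.0,0.0,0.5]],
])

```text
clock: 1.8
position: [0.4904, -0.0261, 0.231]
ee_rot: [-3.14, 0.055, 0.002]
wrist_force: [-0.2, 0.4, 0.5]
gripper_width: 0.499
```

```bash
python3 snap.py wrist w2
```

```text
[ 0.4904 -0.0261  0.231 ] [-3.1405e+00  5.5300e-02  1.8000e-03]
```

View pics/w2.png

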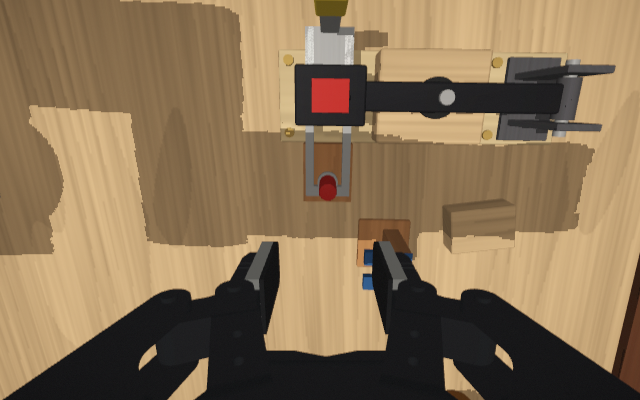

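Run:
```python
import cv2
a=cv2.imread("pics/w1.png")[200:260,310:400]; b=cv2.imread("pics/w2.png")[150:210,285:375]
cv2.imwrite("pics/wc.png",cv2.resize(cv2.hconcat([a,b]),None,fx=4,fy=4,interpolation=cv2.INTER_CUBIC))
a=cv2.imread("pics/w1.png")[55:135,320:410]; b=cv2.imread("pics/w2.png")[0:80,290:380]
cv2.imwrite("pics/wg.png",cv2.resize(cv2.hconcat([a,b]),None,fx=4,fy=4,interpolation=cv2.INTER_CUBIC))
```

```text
(no output)
```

View pics/wc.png

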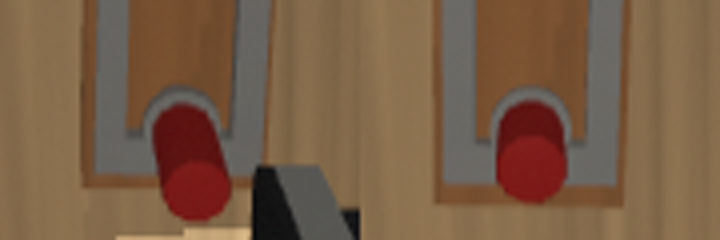

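View pics/wg.png

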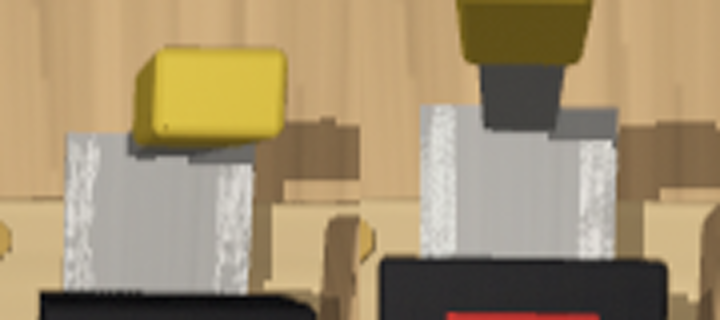

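Run:
```python
from h import *
import json
t,s=P('top'),P('scene')
w1,w2=[P('wrist',json.load(open(f'pics/w{i}.json'))) for i in(1,2)]
T=lambda x,y:((x+.5)/7-.5+270,(y+.5)/6-.5+155)
S=lambda x,y:((x+.5)/5-.5+260,(y+.5)/5-.5+160)
print(tri([w1,w2],[(359.1,247.6),(327.9,192.1)]))
print(tri([w1,w2,s,t],[(359.1,247.6),(327.9,192.1),S(257,133),T(405,489)]))
print('plate',tri([w1,w2],[(364,160),(330.5,95.5)]),tri([w1,w2,s],[(364,160),(330.5,95.5),S(398,133)]))
print('grip',tri([w1,s],[(374.6,77.9),S(510,53)]))
print(onz(w1,(359.1,247.6),.096),onz(w2,(327.9,192.1),.096),onz(w1,(374.6,77.9),.142))
# hinge bolts w2
```

```text
(array([ 0.49217093, -0.0304773 ,  0.09097592]), [array([ 0., -0.]), array([-0.,  0.])])
(array([ 0.49186989, -0.02968783,  0.09189604]), [array([-0.2, -0.4]), array([-0.4, -0.6]), array([ 0.2, -0.1]), array([ 0.3, -0.1])])
plate (array([0.49693738, 0.04965135, 0.09063641]), [array([-0.,  0.]), array([ 0., -0.])]) (array([0.49692622, 0.04974837, 0.09094909]), [array([ 0., -0.]), array([ 0. , -0.1]), array([-0., -0.])])
grip (array([0.4983341 , 0.11139474, 0.1425187 ]), [array([-0. ,  0.3]), array([ 0.1, -0. ])])
[ 0.49167431 -0.02825094  0.096     ] [ 0.49221818 -0.02916312  0.096     ] [0.4984233  0.11160752 0.142     ]
```

>>> carry_out([
  [[0.0017,0.0034,0.05,0.0,0.5],[0.0017,0.0034,0.09,0.0,0.5],[0.0017,0.0034,0.125,0.0,0.5],[0.0017,0.0034,0.15,0.0,0.5],[0.0017,0.0034,0.167,0.0,0.5],[0.0017,0.0034,0.167,0.0,0.5]],
])

```text
clock: 2.45
position: [0.4899, -0.0285, 0.0622]
ee_rot: [-3.141, 0.051, 0.008]
wrist_force: [-0.3, 0.3, -0.7]
gripper_width: 0.496
```

```bash
python3 snap.py wrist w3; python3 snap.py scene s3; python3 -c "
import cv2
a=cv2.imread('pics/s3.png')[140:270,240:400];cv2.imwrite('pics/s3c.png',cv2.resize(a,None,fx=4,fy=4,interpolation=2))"
```

```text
[ 0.4899 -0.0285  0.0622] [-3.1407  0.0512  0.0076]
[ 0.4911 -0.0288  0.0637] [-3.1409  0.0518  0.004 ]
```

View pics/w3.png

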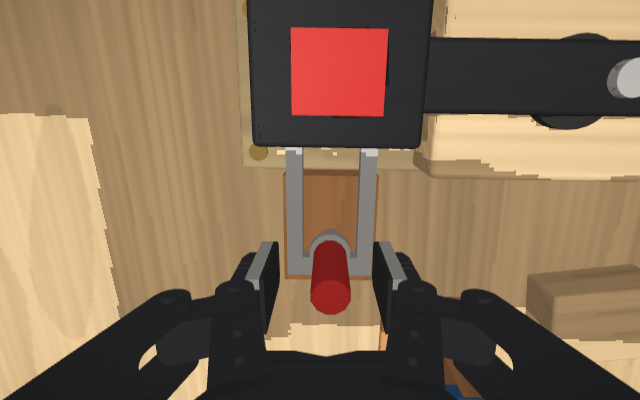

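View pics/s3c.png

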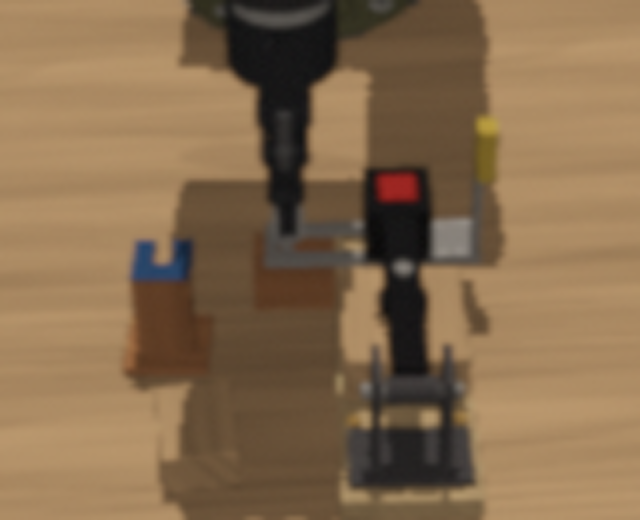

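Run:
```python
from h import *
import json
j=json.load(open('pics/w3.json')); w=P('wrist',j)
for z in(.092,.096):print(onz(w,(331,293),z))
print(bot.sense()['position'])
```

```text
[ 0.49216432 -0.02842472  0.092     ]
[ 0.49218985 -0.02599358  0.096     ]
[ 0.49233992 -0.02910395  0.06471372]
```

>>> carry_out([
  [[0,0,0,0,0.7],[0,0,0,0,0.85],[0,0,0,0,1.0],[0,0,0,0,1.0],[0,0,0,0,1.0],[0,0,0,0,1.0]],
], squeeze=40)

```text
clock: 3.15
position: [0.4931, -0.0301, 0.0657]
ee_rot: [-3.141, 0.055, -0.002]
wrist_force: [-1.8, -1.0, 7.4]
gripper_width: 0.17
```

>>> carry_out([
  [[0,0,-0.008,0,1.0],[0,0,-0.02,0,1.0],[0,0,-0.035,0,1.0],[0,0,-0.055,0,1.0],[0,0,-0.075,0,1.0],[0,0,-0.095,0,1.0],[0,0,-0.1,0,1.0],[0,0,-0.1,0,1.0]],
])

```text
clock: 3.95
position: [0.4936, -0.0303, 0.1656]
ee_rot: [3.141, -0.055, 0.004]
wrist_force: [-0.7, 0.6, -0.9]
gripper_width: 0.173
```

```bash
python3 snap.py wrist w4; python3 snap.py scene s4; python3 snap.py top t4; python3 -c "
import cv2
a=cv2.imread('pics/s4.png')[140:270,240:400];cv2.imwrite('pics/s4c.png',cv2.resize(a,None,fx=4,fy=4,interpolation=2))"
```

```text
[ 0.4936 -0.0303  0.1656] [ 3.141  -0.0551  0.0043]
[ 0.4928 -0.0302  0.1645] [ 3.141e+00 -5.500e-02  1.300e-03]
[ 0.4923 -0.0302  0.1638] [-3.1411e+00  5.5000e-02  8.0000e-04]
```

View pics/w4.png

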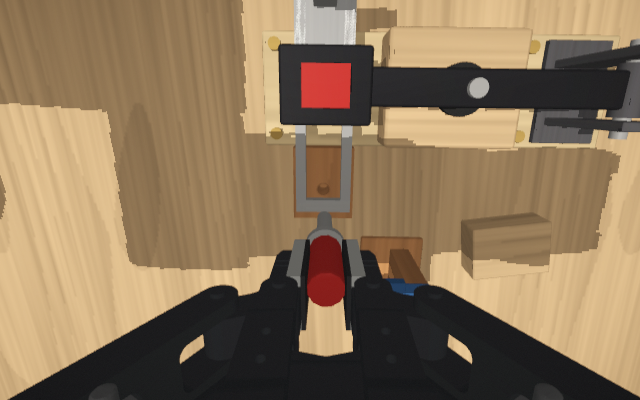

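View pics/s4c.png

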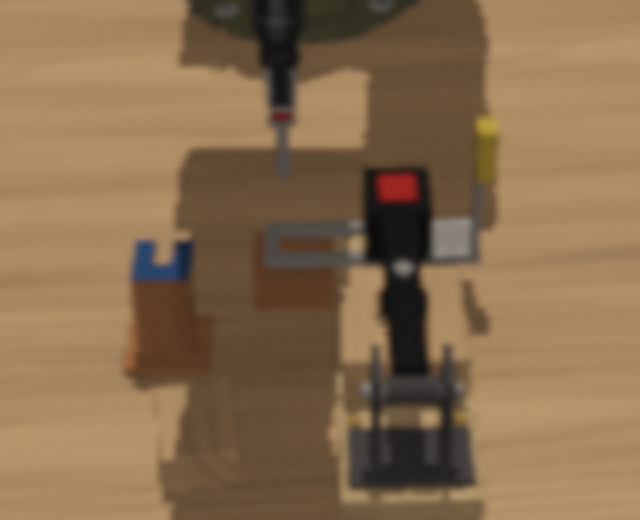

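>>> carry_out([
  [[-0.044,0.04,0,0,1.0],[-0.044,0.07,0,0,1.0],[-0.044,0.085,0,0,1.0],[-0.044,0.085,0,0,1.0],[-0.044,0.085,0,0,1.0]],
])

```text
clock: 4.6
position: [0.4452, -0.1134, 0.1636]
ee_rot: [-3.14, 0.056, 0.002]
wrist_force: [-0.3, -0.4, -0.3]
gripper_width: 0.175
```

```bash
python3 snap.py wrist w5
```

```text
[ 0.4452 -0.1134  0.1636] [-3.1403e+00  5.6400e-02  2.1000e-03]
```

>>> carry_out([
  [[-0.01,0.04,0,0,1.0],[-0.01,0.04,0,0,1.0],[-0.01,0.04,0,0,1.0],[-0.01,0.04,0,0,1.0]],
])

```text
clock: 5.05
position: [0.4344, -0.1523, 0.1641]
ee_rot: [-3.141, 0.053, 0.0]
wrist_force: [0.1, 0.9, -0.5]
gripper_width: 0.172
```

```bash
python3 snap.py wrist w6
```

```text
[ 0.4344 -0.1523  0.1641] [-3.1405e+00  5.3300e-02  5.0000e-04]
```

View pics/w5.png

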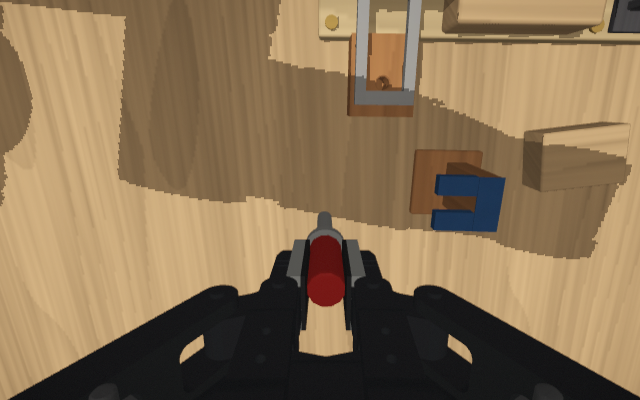

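View pics/w6.png

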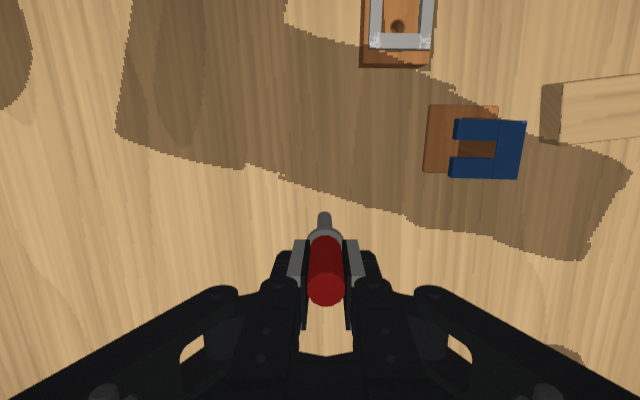

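Run:
```python
import cv2
a=cv2.imread("pics/w5.png")[160:240,420:515]; b=cv2.imread("pics/w6.png")[105:185,435:530]
cv2.imwrite("pics/wf.png",cv2.resize(cv2.hconcat([a,b]),None,fx=4,fy=4,interpolation=cv2.INTER_CUBIC))
a=cv2.imread("pics/w6.png")[190:320,270:380]
cv2.imwrite("pics/wp.png",cv2.resize(a,None,fx=4,fy=4,interpolation=cv2.INTER_CUBIC))
```

```text
(no output)
```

View pics/wf.png

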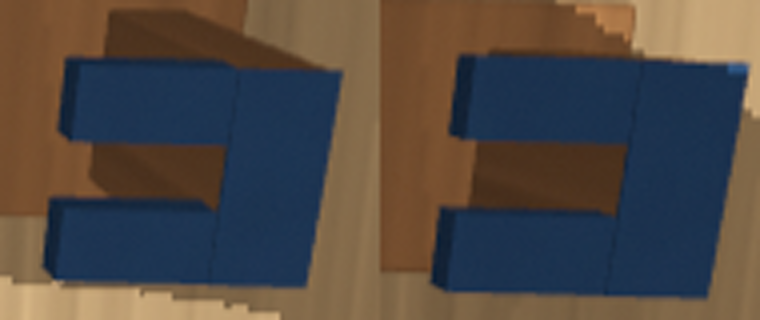

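View pics/wp.png

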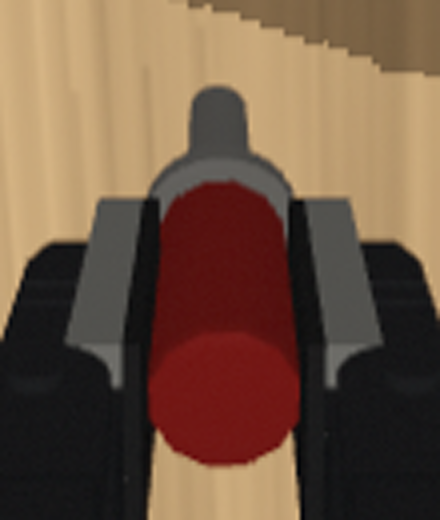

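Run:
```python
from h import *
import json
J=[json.load(open(f'pics/w{i}.json')) for i in(5,6)]
A,B=[P('wrist',j) for j in J]
f=lambda x,y:((x+.5)/4-.5+420,(y+.5)/4-.5+160)
g=lambda x,y:((x-380+.5)/4-.5+435,(y+.5)/4-.5+105)
a=[(79,58),(71,137),(60,200),(55,278),(226,147),(213,210),(342,70),(307,287)]
b=[(475,56),(468,137),(453,208),(446,290),(627,145),(616,213),(748,65),(708,297)]
X=[]
for p,q in zip(a,b):
    x,e=tri([A,B],[f(*p),g(*q)]); y1=onz(A,f(*p),.075);y2=onz(B,g(*q),.075)
    X.append((y1+y2)/2);print(x.round(4),np.abs(e).max(),y1.round(4),y2.round(4))
X=np.array(X); print('notch',X[[1,2,4,5]].mean(0))
print('yaw',[(np.arctan2(*(d[1::-1]))).round(3) for d in (X[6]-X[0],X[7]-X[3],X[4]-X[1])])
# pin in tool frame, w6
j=J[1]; h=lambda x,y:((x+.5)/4-.5+270,(y+.5)/4-.5+190)
M=R.from_rotvec(j['ee_rot']).as_matrix();p=np.array(j['position'])
for n,uv,z in [('top',h(224,398),p[2]+.031),('foot',h(218,110),p[2]-.059)]: print(n,M.T@(onz(B,uv,z)-p))
print(bot.sense()['position'])
```

```text
[ 0.528  -0.0958  0.0681] 0.3 [ 0.5254 -0.0942  0.075 ] [ 0.5255 -0.0955  0.075 ]
[ 0.5256 -0.109   0.0736] 0.4 [ 0.5248 -0.1085  0.075 ] [ 0.5253 -0.1089  0.075 ]
[ 0.5251 -0.1217  0.0706] 0.2 [ 0.5235 -0.1202  0.075 ] [ 0.5236 -0.121   0.075 ]
[ 0.524  -0.1359  0.0732] 0.1 [ 0.5233 -0.1351  0.075 ] [ 0.5234 -0.1355  0.075 ]
[ 0.5522 -0.1111  0.0756] 0.0 [ 0.5525 -0.1113  0.075 ] [ 0.5525 -0.1112  0.075 ]
[ 0.5503 -0.1223  0.0776] 0.4 [ 0.5511 -0.123   0.075 ] [ 0.5518 -0.1228  0.075 ]
[ 0.5733 -0.0987  0.0718] 0.0 [ 0.5716 -0.098   0.075 ] [ 0.5715 -0.0985  0.075 ]
[ 0.569  -0.138   0.0761] 0.1 [ 0.5696 -0.1385  0.075 ] [ 0.5695 -0.1383  0.075 ]
notch [ 0.53815902 -0.11587564  0.075     ]
yaw [np.float64(-0.073), np.float64(-0.067), np.float64(-0.092)]
top [ 0.00012623 -0.00252627 -0.0309985 ]
foot [-0.00083014 -0.00024722  0.05900043]
[ 0.43448362 -0.15222939  0.16415082]
```

>>> carry_out([
  [[0.04,-0.015,0,0,1.0],[0.08,-0.03,0,0,1.0],[0.1,-0.0393,0,0,1.0],[0.1031,-0.0393,0.005,0,1.0],[0.1031,-0.0393,0.015,0,1.0],[0.1031,-0.0393,0.021,0,1.0],[0.1031,-0.0393,0.021,0,1.0],[0.1031,-0.0393,0.021,0,1.0]],
])

```text
clock: 5.9
position: [0.5376, -0.1179, 0.1431]
ee_rot: [-3.141, 0.056, 0.001]
wrist_force: [-0.6, -0.4, -0.5]
gripper_width: 0.175
```

```bash
python3 snap.py wrist w7; python3 snap.py scene s7; python3 snap.py top t7;python3 -c "
import cv2
a=cv2.imread('pics/w7.png')[170:320,270:400];cv2.imwrite('pics/w7c.png',cv2.resize(a,None,fx=4,fy=4,interpolation=2))
a=cv2.imread('pics/s7.png')[170:250,240:340];cv2.imwrite('pics/s7c.png',cv2.resize(a,None,fx=6,fy=6,interpolation=2))"
```

```text
[ 0.5376 -0.1179  0.1431] [-3.141e+00  5.620e-02  1.400e-03]
[ 0.5381 -0.1179  0.1435] [ 3.1411e+00 -5.6200e-02 -2.0000e-04]
[ 0.5384 -0.1179  0.1437] [ 3.141e+00 -5.610e-02  7.000e-04]
```

View pics/w7c.png

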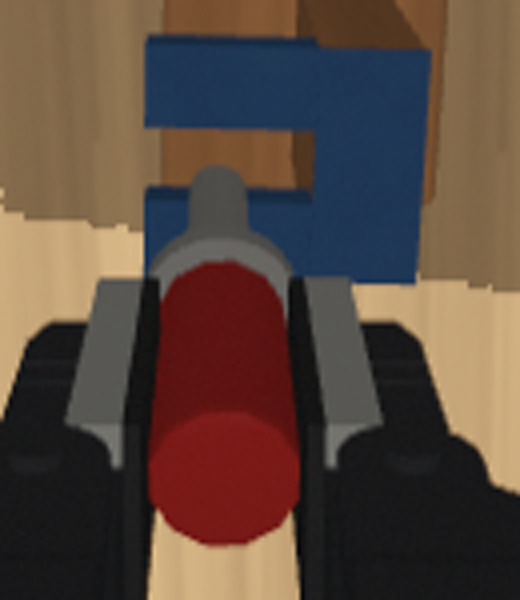

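View pics/s7c.png

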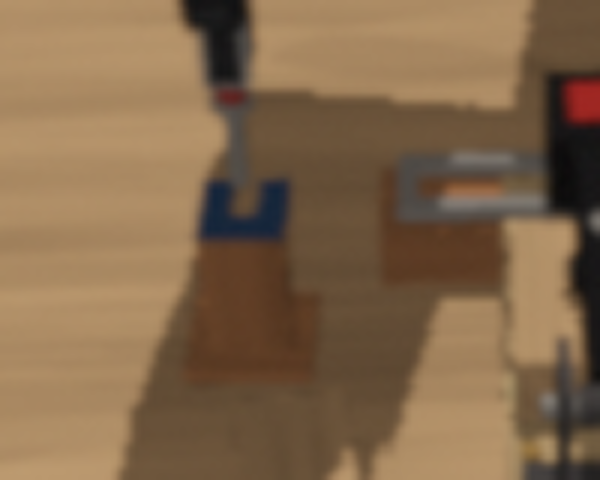

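Run:
```python
from h import *
import json
j=json.load(open('pics/w7.json'));W=P('wrist',j);p=np.array(j['position'])
f=lambda x,y:((x+.5)/4-.5+270,(y+.5)/4-.5+170)
c=[onz(W,f(*q),.075) for q in [(147,128),(313,131),(147,203),(313,206)]]
print(np.round(c,4),np.mean(c,0))
F=onz(W,f(219.5,166),p[2]-.0597)-[0,.0045,0];print('foot',F,F-p, bot.sense()['position'])
# expected foot image if notch centre
```

```text
[[ 0.5254 -0.1096  0.075 ]
 [ 0.5525 -0.1111  0.075 ]
 [ 0.5247 -0.1225  0.075 ]
 [ 0.5522 -0.124   0.075 ]] [ 0.53870537 -0.11679328  0.075     ]
foot [ 0.53711682 -0.11832254  0.08340267] [-0.00050475 -0.00046954 -0.0597    ] [ 0.5386422  -0.11791736  0.14381664]
```

>>> carry_out([
  [[0.0005,-0.0014,0,0,1.0],[0.0005,-0.0014,0.004,0,1.0],[0.0005,-0.0014,0.008,0,1.0],[0.0005,-0.0014,0.012,0,1.0],[0.0005,-0.0014,0.016,0,1.0],[0.0005,-0.0014,0.016,0,1.0],[0.0005,-0.0014,0.016,0,1.0]],
])

```text
clock: 6.75
position: [0.5391, -0.1161, 0.1271]
ee_rot: [-3.141, 0.055, 0.001]
wrist_force: [-0.1, 0.1, -0.7]
gripper_width: 0.171
```

```bash
python3 snap.py wrist w8;python3 -c "
import cv2
from plant import bot
print(bot.sense()['wrist_force'],bot.sense()['wrist_torque'])
a=cv2.imread('pics/w8.png')[170:320,270:400];cv2.imwrite('pics/w8c.png',cv2.resize(a,None,fx=4,fy=4,interpolation=2))"
```

```text
[ 0.5391 -0.1161  0.1271] [-3.141e+00  5.500e-02  7.000e-04]
[-0.08934356 -0.84568611  0.54379933] [ 0.02397829 -0.02017761  0.03455413]
```

View pics/w8c.png

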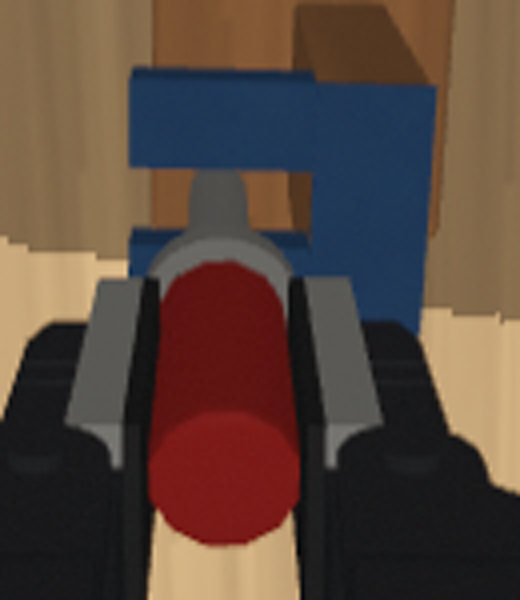

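>>> carry_out([
  [[0,0,0.008,0,1.0],[0,0,0.016,0,1.0],[0,0,0.023,0,1.0],[0,0,0.029,0,1.0],[0,0,0.033,0,1.0],[0,0,0.035,0,1.0],[0,0,0.035,0,1.0],[0,0,0.035,0,1.0]],
])

```text
clock: 7.6
position: [0.539, -0.1162, 0.0927]
ee_rot: [-3.141, 0.055, 0.0]
wrist_force: [-2.8, 0.5, 5.0]
gripper_width: 0.171
```

```bash
python3 snap.py wrist w9;python3 snap.py scene s9;python3 -c "
import cv2
from plant import bot
print(bot.sense()['wrist_force'],bot.sense()['wrist_torque'])
a=cv2.imread('pics/w9.png')[170:320,270:400];a=cv2.resize(a,None,fx=3,fy=3,interpolation=2)
b=cv2.imread('pics/s9.png')[170:245,250:315];b=cv2.resize(b,(390,450),interpolation=2);cv2.imwrite('pics/w9c.png',cv2.hconcat([a,b]))"
```

```text
[ 0.539  -0.1162  0.0927] [-3.1411e+00  5.5000e-02  5.0000e-04]
[ 0.539  -0.1161  0.0927] [-3.1411e+00  5.5000e-02  5.0000e-04]
[-3.38786691  0.17048556  5.37535105] [0.07222843 0.78988338 0.01099775]
```

View pics/w9c.png

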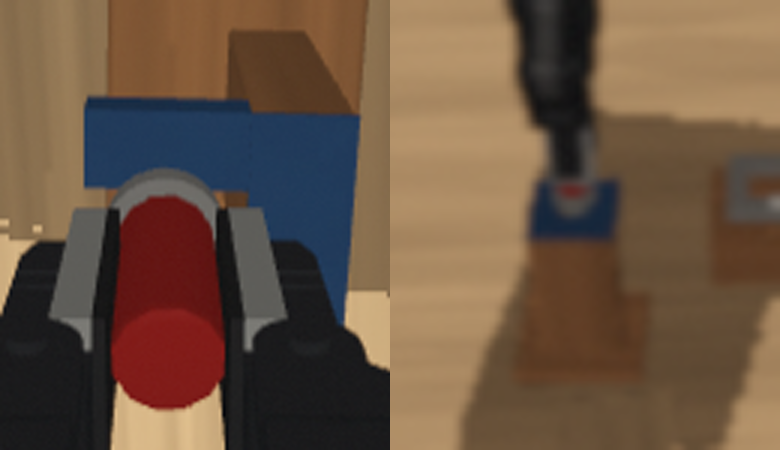

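>>> carry_out([
  [[0,0,-0.001,0,0.8],[0,0,-0.001,0,0.7],[0,0,-0.001,0,0.55],[0,0,-0.001,0,0.5],[0,0,-0.001,0,0.5],[0,0,-0.001,0,0.5]],
])

```text
clock: 8.3
position: [0.5392, -0.1162, 0.0932]
ee_rot: [-3.141, 0.055, 0.0]
wrist_force: [0.5, 0.4, -0.6]
gripper_width: 0.499
```

```bash
python3 snap.py wrist w10;python3 snap.py scene s10;python3 -c "
import cv2
from plant import bot
print(bot.sense()['wrist_force'],bot.sense()['gripper_width'])
a=cv2.imread('pics/w10.png')[170:320,270:400];a=cv2.resize(a,None,fx=3,fy=3,interpolation=2)
b=cv2.imread('pics/s10.png')[170:245,250:315];b=cv2.resize(b,(390,450),interpolation=2);cv2.imwrite('pics/w10c.png',cv2.hconcat([a,b]))"
```

```text
[ 0.5392 -0.1162  0.0932] [-3.1411e+00  5.5000e-02  2.0000e-04]
[ 0.5393 -0.1162  0.0933] [ 3.1411e+00 -5.5000e-02 -1.0000e-04]
[0.2329191  0.03243339 0.46217276] 0.4993627191939451
```

View pics/w10c.png

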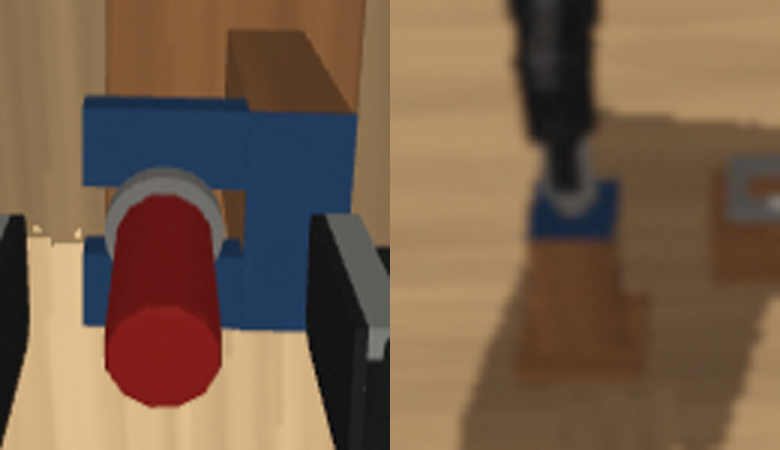

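>>> carry_out([
  [[0,0,-0.03,0,0.5],[0,0,-0.07,0,0.5],[0,0,-0.11,0,0.5],[0,0,-0.12,0,0.5]],
])

```text
clock: 8.8
position: [0.5417, -0.1167, 0.2181]
ee_rot: [3.14, -0.055, 0.011]
wrist_force: [-0.3, -0.4, -0.0]
gripper_width: 0.503
```

```bash
python3 snap.py wrist w11;python3 snap.py scene s11;python3 -c "
import cv2
from plant import bot
s=bot.sense();print(s['qpos'],s['wrist_force'],s['gripper_width'])
a=cv2.imread('pics/w11.png')[120:320,250:400];a=cv2.resize(a,None,fx=3,fy=3,interpolation=2)
b=cv2.imread('pics/s11.png')[170:245,250:315];b=cv2.resize(b,(330,600),interpolation=2);cv2.imwrite('pics/w11c.png',cv2.hconcat([a,b]))"
```

```text
[ 0.5417 -0.1167  0.2181] [ 3.1397 -0.0549  0.0108]
[ 0.5416 -0.1167  0.2177] [ 3.1398 -0.0549  0.0105]
[-2.12235179e-01  2.28841817e-01 -1.95620569e-01  1.14220208e+00
  1.93746775e-05  1.39361382e+00] [ 0.46999595 -0.17813275  0.15575042] 0.4998819182325073
```

View pics/w11c.png

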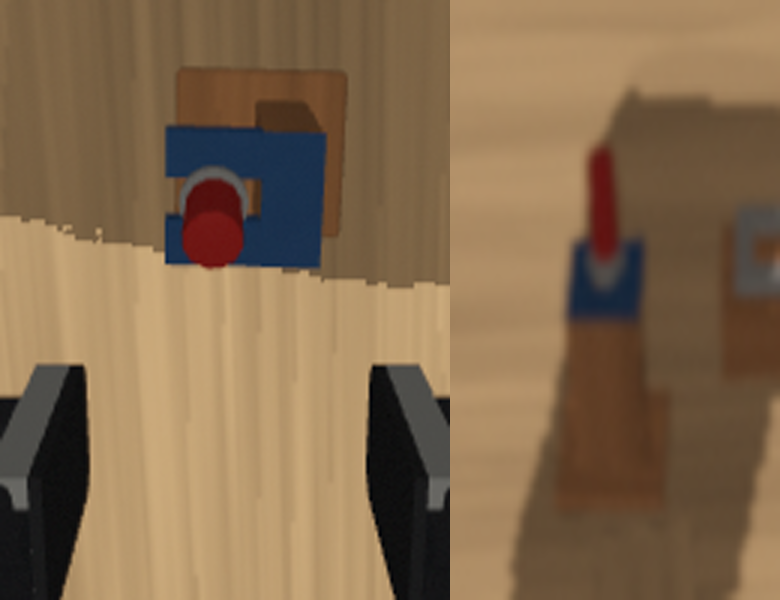

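>>> carry_out([
  [[-0.052,-0.2265,0,-1.561,0.5],[-0.052,-0.2265,0,-1.561,0.5],[-0.052,-0.2265,0,-1.561,0.5],[-0.052,-0.2265,0,-1.561,0.5],[-0.052,-0.2265,0,-1.561,0.5],[-0.052,-0.2265,0,-1.561,0.5],[-0.052,-0.2265,0,-1.561,0.5],[-0.052,-0.2265,0,-1.561,0.5],[-0.052,-0.2265,0,-1.561,0.5],[-0.052,-0.2265,0,-1.561,0.5],[-0.052,-0.2265,0,-1.561,0.5],[-0.052,-0.2265,0,-1.561,0.5]],
])

```text
clock: 10.1
position: [0.494, 0.1117, 0.2112]
ee_rot: [-2.269, -2.17, 0.004]
wrist_force: [0.2, -0.0, 0.9]
gripper_width: 0.502
```

```bash
python3 snap.py wrist w12
```

```text
[0.494  0.1117 0.2112] [-2.2694 -2.1701  0.0044]
```

View pics/w12.png

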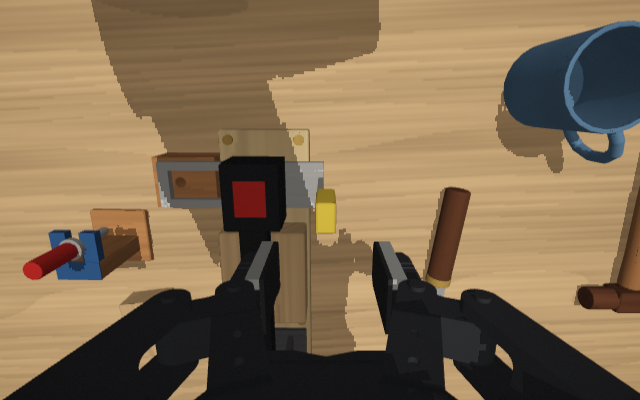

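Run:
```python
import cv2
a=cv2.imread("pics/w12.png")[150:250,210:350]
cv2.imwrite("pics/w12c.png",cv2.resize(a,None,fx=5,fy=5,interpolation=cv2.INTER_CUBIC))
```

```text
(no output)
```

View pics/w12c.png

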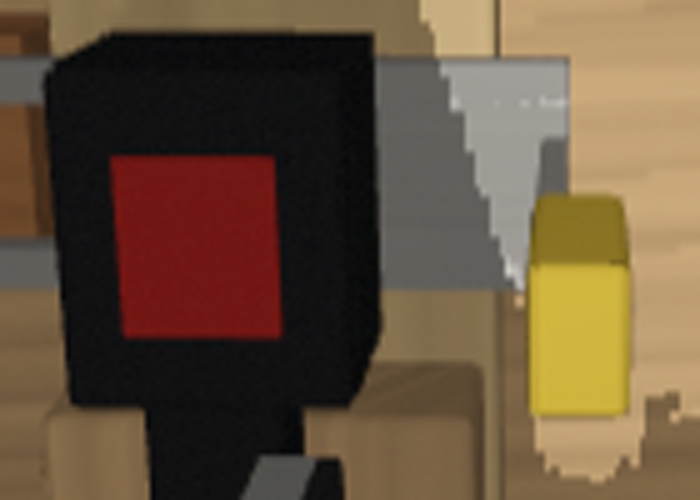

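Run:
```python
from h import *
import json
j=json.load(open('pics/w12.json'));W=P('wrist',j);w1=P('wrist',json.load(open('pics/w1.json')))
uv=(326.0,217.6)
print(onz(W,uv,.142), tri([W,w1],[uv,(374.6,77.9)]), tri([W,w1,P('scene')],[uv,(374.6,77.9),((510.5)/5-.5+260,53.5/5-.5+160)]))
s=bot.sense();print(s['position']); M=R.from_rotvec(s['ee_rot']).as_matrix();print(M.round(3))
G=onz(W,uv,.142)
print('rel tool',M.T@(np.r_[G[:2],.102]-s['position']))
```

```text
[0.49776965 0.11228963 0.142     ] (array([0.49988953, 0.11192346, 0.13534861]), [array([-0.4, -0.2]), array([ 0.2, -0.4])]) (array([0.49819652, 0.11156249, 0.1422778 ]), [array([-1.1,  0.8]), array([-0.9, -0.5]), array([0.1, 0. ])])
[0.4941888  0.11179311 0.21156122]
[[ 0.046  0.999 -0.003]
 [ 0.999 -0.046 -0.001]
 [-0.001 -0.003 -1.   ]]
rel tool [0.00073939 0.0038506  0.1095507 ]
```

>>> carry_out([
  [[0.0005,0.004,0.035,0,0.5],[0.0005,0.004,0.07,0,0.5],[0.0005,0.004,0.095,0,0.5],[0.0005,0.004,0.108,0,0.5],[0.0005,0.004,0.108,0,0.5],[0.0005,0.004,0.108,0,0.5]],
])

```text
clock: 10.75
position: [0.4996, 0.1124, 0.1058]
ee_rot: [2.271, 2.171, 0.0]
wrist_force: [0.4, -0.0, 1.0]
gripper_width: 0.498
```

```bash
python3 snap.py wrist w13
```

```text
[0.4996 0.1124 0.1058] [2.2710e+00 2.1705e+00 5.0000e-04]
```

View pics/w13.png

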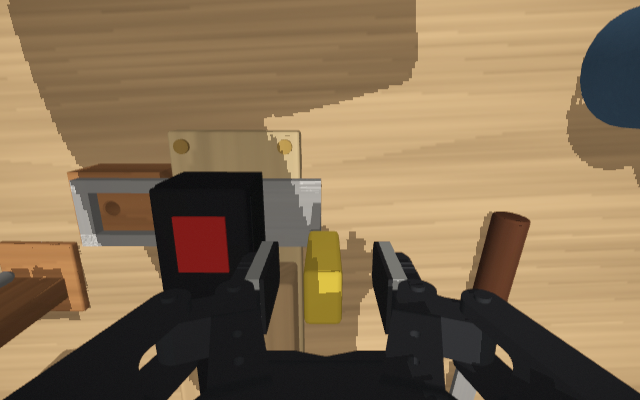

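>>> carry_out([
  [[-0.0005,0,0.002,0,0.7],[-0.0005,0,0.002,0,0.85],[-0.0005,0,0.002,0,1.0],[-0.0005,0,0.002,0,1.0],[-0.0005,0,0.002,0,1.0],[-0.0005,0,0.002,0,1.0]],
], squeeze=50)

```text
clock: 11.4
position: [0.4999, 0.1115, 0.1042]
ee_rot: [2.27, 2.17, 0.001]
wrist_force: [-0.4, -2.9, 5.9]
gripper_width: 0.158
```

>>> carry_out([
  [[0.004,0,0,0,1.0],[0.008,0,0,0,1.0],[0.012,0,0,0,1.0],[0.016,0,0,0,1.0],[0.016,0,0,0,1.0],[0.016,0,0,0,1.0],[0.016,0,0,0,1.0]],
])

```text
clock: 12.1
position: [0.5006, 0.126, 0.1041]
ee_rot: [2.269, 2.167, -0.002]
wrist_force: [-1.7, -8.2, 6.3]
gripper_width: 0.156
```

```bash
python3 snap.py wrist w14; python3 snap.py scene s14;python3 -c "
import cv2
from plant import bot
s=bot.sense();print(s['position'],s['wrist_force'],s['gripper_width'])
b=cv2.imread('pics/s14.png')[150:260,260:390];b=cv2.resize(b,None,fx=5,fy=5,interpolation=2);cv2.imwrite('pics/s14c.png',b)"
```

```text
[0.5006 0.126  0.1041] [ 2.2690e+00  2.1672e+00 -2.0000e-03]
[0.5006 0.126  0.1041] [ 2.2691e+00  2.1670e+00 -2.1000e-03]
[0.50061735 0.12598492 0.10407457] [-0.34190581 -9.50918765  6.95957863] 0.1532800775089038
```

View pics/w14.png

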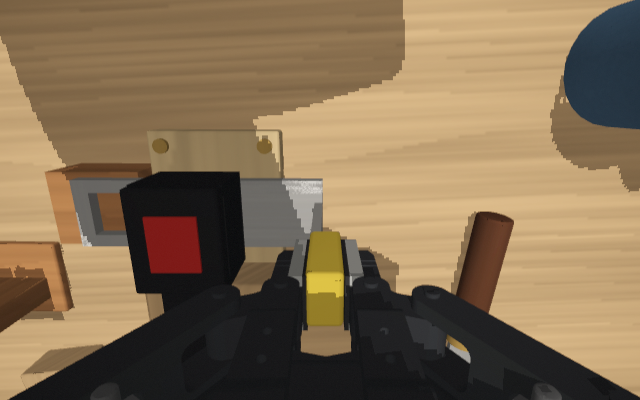

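View pics/s14c.png

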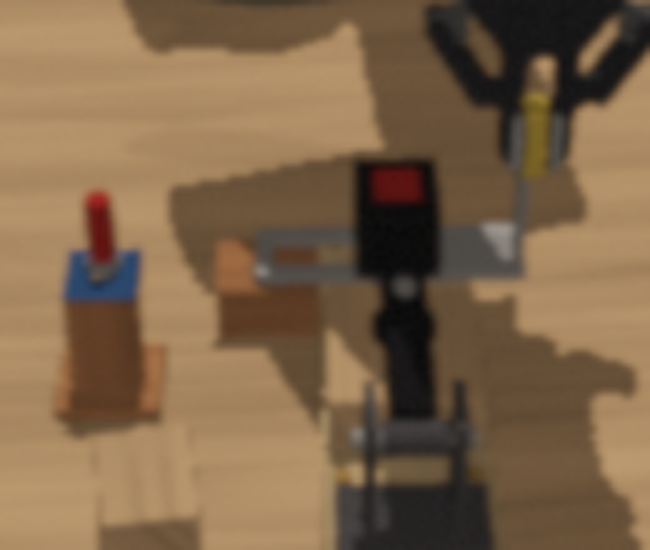

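>>> carry_out([
  [[0.001,0.001,-0.005,0,1.0],[0.001,0.0024,-0.01,0,1.0],[0.001,0.004,-0.015,0,1.0],[0.001,0.0054,-0.02,0,1.0],[0.001,0.007,-0.0245,0,1.0],[0.001,0.0088,-0.0295,0,1.0],[0.001,0.0107,-0.034,0,1.0],[0.001,0.0127,-0.039,0,1.0],[0.001,0.0127,-0.039,0,1.0],[0.001,0.0127,-0.039,0,1.0]],
])

```text
clock: 13.2
position: [0.5118, 0.1258, 0.1411]
ee_rot: [2.271, 2.168, -0.008]
wrist_force: [2.3, -9.1, -5.7]
gripper_width: 0.159
```

```bash
python3 snap.py wrist w15; python3 snap.py scene s15;python3 -c "
import cv2
from plant import bot
s=bot.sense();print(s['position'],s['wrist_force'],s['gripper_width'])
a=cv2.imread('pics/w15.png')[150:350,100:400];a=cv2.resize(a,(450,300))
b=cv2.imread('pics/s15.png')[150:260,260:390];b=cv2.resize(b,(350,300),interpolation=2);cv2.imwrite('pics/s15c.png',cv2.hconcat([a,b]))"
```

```text
[0.5118 0.1258 0.1411] [ 2.2706  2.1679 -0.0076]
[0.5118 0.1258 0.1411] [ 2.2707  2.1679 -0.0075]
[0.51181469 0.12579908 0.14107362] [ 1.48811354 -7.02794864 -5.4907153 ] 0.15807523513708846
```

View pics/s15c.png

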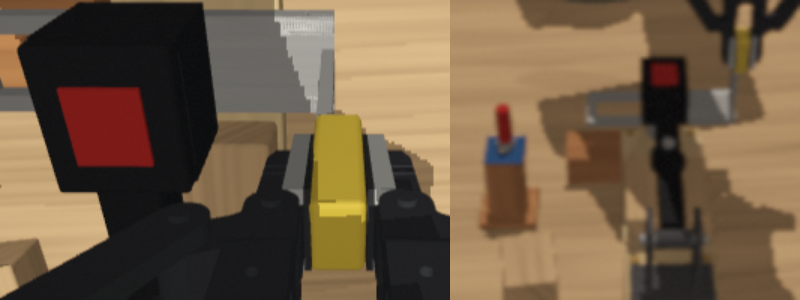

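>>> carry_out([
  [[0,0.0022,-0.0045,0,1.0],[0,0.0044,-0.009,0,1.0],[0,0.0068,-0.0137,0,1.0],[0,0.0092,-0.0182,0,1.0],[0,0.0118,-0.0226,0,1.0],[0,0.0145,-0.027,0,1.0],[0,0.0173,-0.0312,0,1.0],[0,0.0202,-0.0354,0,1.0],[0,0.022,-0.038,0,1.0],[0,0.022,-0.038,0,1.0],[0,0.022,-0.038,0,1.0],[0,0.022,-0.038,0,1.0]],
])

```text
clock: 14.5
position: [0.5326, 0.1248, 0.1785]
ee_rot: [2.272, 2.169, -0.011]
wrist_force: [-1.3, -8.3, -5.5]
gripper_width: 0.158
```

```bash
python3 snap.py wrist w16; python3 snap.py scene s16;python3 snap.py top t16;python3 -c "
import cv2
from plant import bot
s=bot.sense();print(s['position'],s['wrist_force'],s['wrist_torque'],s['gripper_width'])
b=cv2.imread('pics/s16.png')[140:260,260:390];b=cv2.resize(b,None,fx=5,fy=5,interpolation=2);cv2.imwrite('pics/s16c.png',b)"
```

```text
[0.5326 0.1248 0.1785] [ 2.2719  2.1692 -0.0105]
[0.5326 0.1248 0.1785] [ 2.2718  2.1692 -0.0104]
[0.5326 0.1247 0.1785] [ 2.2718  2.1692 -0.0104]
[0.53263356 0.12477385 0.1785008 ] [-1.36438586 -8.00831717 -4.92989493] [-1.40604859  0.41516291 -0.06421176] 0.1592282789927148
```

View pics/w16.png

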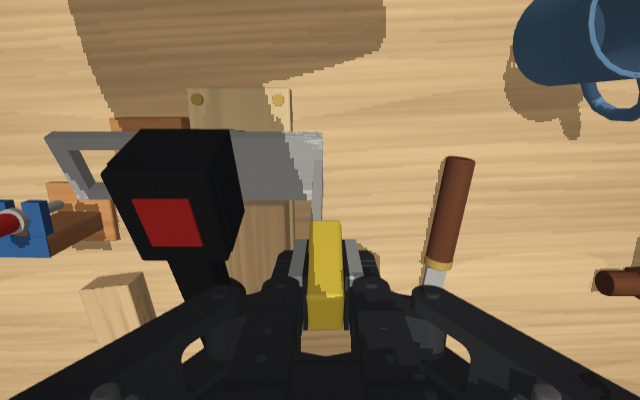

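View pics/s16c.png

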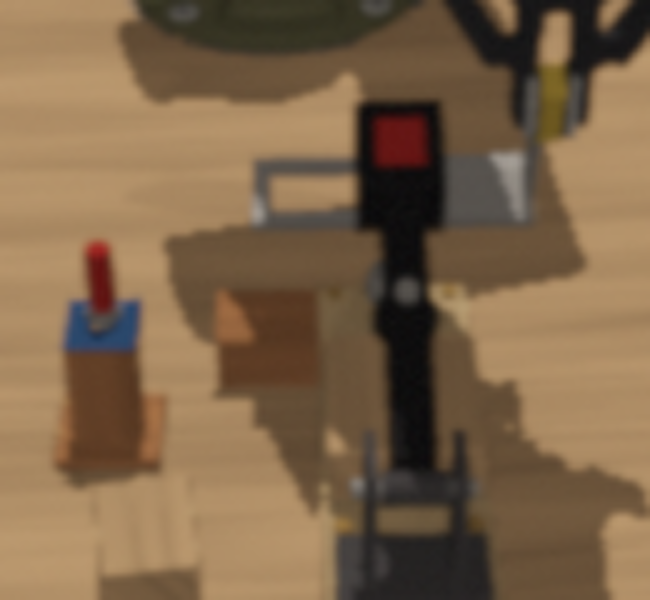

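Run:
```python
from h import *
import json
W=P('wrist',json.load(open('pics/w16.json')))
print(tri([W,P('scene')],[(168,223),(400.5/5-.5+260,141.5/5-.5+140)]))
s=bot.sense();print(s['joint_vel'].round(4),s['gripper_width'])
```

```text
(array([0.51690788, 0.04793021, 0.16481129]), [array([-0., -0.]), array([0., 0.])])
[-0.0009  0.0008 -0.001  -0.0004  0.0004  0.0002] 0.1592282789927148
```

```bash
python3 -c "
from plant import bot
print(bot.close_job())"
```

```text
the job is handed in; nothing more can be done
None
```

The arm is up off the ball stud and the gripper is still holding it by the yellow grip. I handed the job in at about 14.7 s of the 51 s allowed; handing in gave no verdict.

- **Pin:** I drew it straight up out of its bore, lowered it into the fork's notch and let it go. In the last pictures it hangs upright with its collar on both prongs. I judged that by eye rather than measuring the collar's final position. The collar touched the prongs about 3 mm higher than I had worked out.
- **Latch:** I pulled the grip about 14.5 mm sideways against about 9.5 N of spring force. It had slipped back only about 1 mm by the end.
- **Arm:** I lifted it in an arc. From two views the nose is at about 165 mm, roughly 75 mm above where it lay. The joints were at rest, and the wrist still carried about 8 N of spring force and 5 N of weight.
- **Other things on the bench:** I touched none of them, and saw nothing disturbed in the last pictures.
- **Height disagreement:** measuring from two pictures put some tops about 5 mm lower than the text says, such as the pin top at 91 to 92 mm instead of 96. For the notch I relied on close-up wrist pictures.

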